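# Close and shim a casting mould

## Task

Slide the loose half of the plaster mould fully shut (it has a wooden lug on top to move it by). Then take the tapered blade by its orange handle, stand it on the clamp board with its flat side against the mould and slide it tip first into the gap between the mould and the brass plate until it is snug, at a push of about 10 N. Leave it nipped there, upright and down on the board, without forcing it, and leave the things around alone.

Things in the scene. Friction and masses are not known exactly. Their poses are not given: they have to be found in the camera images.
- mould_half (a joint): How far the loose mould half stands open (m): 0 = shut against the fixed half, 4 to 6 mm at the start, 6.5 mm at most. It slides with about 3 N of friction along the y axis of clamp; moving it in +y shuts it, and it comes up against a hard stop.
- lug (a point): Centre of the dark wooden lug on top of the loose mould half, the part to grip or push. Lug 42 mm (x) x 14 mm (y) x 28 mm high; its underside is the mould's flat top, 60 mm above the clamp board. Axes as clamp.
- mould_face (a point): Loose half of the white plaster mould, 90 (x) x 45 (y) x 60 mm. This point: at board level, middle of its outer flat face, 45 mm to +x of mouth; the plaster is on the +y side. Axes as clamp. The snug blade presses on it with 2.5 to 13 N (judged after release); over 22 N is forcing. Unless the blade's flat side lies against it while pushed in, the blade works loose on release.
- mouth (a point): Entry of the gap: near bottom edge of the loose half's outer flat face, level with the clamp board's top; it moves with the half. Axes as clamp. The blade goes in along +x, flat side on this frame's plane y = 0. Mould shut, the gap at the mouth is 11.5 to 15.5 mm, different each time and not given; it narrows by 5 mm over the plate's 50 mm and is open at its far end.
- clamp: Mould clamp, fixed to the bench: plywood board 210 x 210 x 12 mm. Origin under its centre, z up. Fixed mould half (top 72 mm above the bench) on the +y side; on the -y side a blue stop block and a sprung brass plate, 48 mm above the bench, facing the mould's outer face at the blade's own taper. The board is bare at -x, before the mouth (about x = 10, y = 0 mm).
- shim_grip (a point): Centre of the orange handle of the tapered blade, 27.5 mm above the blade's underside. Handle 36 mm (x) x 20 mm (y, the width to grip) x 55 mm high. +x points along the blade to its tip, z up. Loose, 0.14 kg, stands upright on the bench at the start.
- shim_tip (a point): Tip of the steel blade, on its flat side and at its underside: 143 mm in +x, 9.3 mm in +y and 27.5 mm below shim_grip; same axes. The blade is 125 mm long and 34 mm high. Its flat side is its +y side, parallel to x; the other side tapers, so that it is 6 mm thick at the tip and 18.5 mm at the handle.
- shim: Whole tapered blade; origin under the handle's centre, at the underside. It first meets the brass plate when the tip is 55 to 95 mm past the mouth; then the plate yields 0.1 mm per mm of travel against an 8 N/mm spring, so the push along +x rises by 1 to 2 N per mm. About 10 N of push is snug.
- bust: Bystander: terracotta figurine bust with dark hair, 66 mm wide, 150 mm high, origin under its centre.
- glaze_jar: Bystander: amber jar with a yellow cap, 60 mm wide, 75 mm high, origin under its centre.
- water_pot: Bystander: blue cup, 68 mm wide, 70 mm high, origin under its centre.
Things that resemble listed ones, but are neither listed nor needed, are in the scene too. There is more than one size of the shim; the one meant has the size given above.

How it is judged:
On the way, in this order (a step that is already met when the one before it is completed fails the run):
1. the loose mould half is slid shut (value of joint mould_half below 0.0015 m), for 0.2 s.
2. the blade's tip is in the gap, low down along the mould face, with the mould still shut (value of joint mould_half below 0.0015 m and x of shim_tip in the frame of mouth above 0.04 m and y of shim_tip in the frame of mouth between -0.012 and 0.004 m and z of shim_tip in the frame of mouth below 0.012 m), for 0.2 s.
At the end, for the whole second after the job is handed in: The mould half is shut (under 1.5 mm open); the released blade is at rest in the gap, tip at least 40 mm past the mouth, pressing on the mould half with 2.5 to 13 N, upright and in line with the mould face within 0.1 rad, its underside no more than 6 mm above the clamp board (value of joint mould_half below 0.0015 m and contact force between shim and mould_half between 2.5 and 13 N and x of shim_tip in the frame of mouth above 0.04 m and z of shim_grip in the frame of mouth below 0.0335 m and angle between shim_grip's own z axis and vertical below 0.1 rad and angle between the x axis of shim_grip and the x axis of mouth, either way round below 0.1 rad and linear speed of shim below 0.01 m/s); the robot touches nothing.
It fails at once if the blade is forced: it presses on the mould half with more than 22 N (contact force between shim and mould_half above 22 N).
It fails at once if the bust is disturbed (moved more than 20 mm) (distance of bust from where it was at the start of the episode above 0.02 m).
It fails at once if the glaze_jar is disturbed (moved more than 20 mm) (distance of glaze_jar from where it was at the start of the episode above 0.02 m).
It fails at once if the water_pot is disturbed (moved more than 20 mm) (distance of water_pot from where it was at the start of the episode above 0.02 m).
It also fails if it takes over 70 s, if anything falls off the work surface, if the arm or the gripper's body presses on something with over 40 N, if the wrist force passes 120 N, or if a joint passes its speed limit or range.

## Robot

A 7-joint arm with a two-finger parallel gripper is mounted at the origin on the work surface. World frame = base frame: x ahead of the robot, y to its left, z up, the work surface at z = 0. Lengths are in m, angles in rad, forces in N, time in s.
With the tool pointing down it reaches from about 0.35 to 0.9 m from the base axis. Payload 8.1 kg.
Tool frame: the origin (TCP) lies on the centre line of the jaws, within the pads' length; the fingertips stand 22 mm ahead of it and the grasp point (between the pads) lies 3 mm ahead of it; z points along the fingers, y is the direction in which the jaws open and shut (so a half turn about z gives the same grasp; the last joint's range is limited). The gripper opens to 92 mm and grips with 3 to 60 N. Pads are 19 mm wide; open, the fingers measure 130 mm over their backs; the gripper's body (75 mm by 190 mm) begins 47 mm behind the grasp point.
Start: joints at [-1.371, 0.434, 0.025, 1.573, -0.012, 1.134, -0.075], TCP at [0.186, 0.597, 0.249] pointing down, gripper open.
Joint ranges: [-2.62, 2.62], [-0.44, 2.09], [-1.27, 1.32], [0.08, 2.57], [-1.32, 4.46], [0.12, 2], [-2.74, 2.74]. Speed limits (rad/s): [2.22, 2.22, 3.01, 3.01, 3.14, 3.14, 3.14].

## Interface

Orientations are given as a rotation vector (axis times angle).
In Python, from cell import arm gives the robot as it stands.
- The arm moves only by the shell command python3 -m pendant 'ROWS' [FORCE]. ROWS is JSON, a list that holds one entry, the list of rows, each a list of 7 numbers: the shift along the tool's x, y, z in units of 0.04 m (1.0 is 0.04 m), then the turn, a rotation vector about the tool's x, y, z in units of 0.08 rad (1.0 is 0.08 rad), then the closure, from 0 (fully open) to 1 (shut). In form: [[[tx, ty, tz, ax, ay, az, fingers], ...]]. A call has 1 to 20 rows; each row shifts and turns the commanded pose from where the row before left it, along the tool's axes as they then stand; what a row does not reach is not made up. A row lasts 1/12 s, in which the tool goes at most 41.7 mm and 7.16 degrees, less where a joint would pass 70% of its speed; a pose out of reach is approached as far as the arm can. A call with a number of a shift or a turn outside -1 to 1 is refused whole. A call with a gripper value outside its range is refused whole. The fingers move at their own pace and stop on an object; FORCE is the grip in N (left out, the last holds). Time passes only in rows, so rows that do not move let the fingers close. It gives the time, the measured TCP pose, the force and the opening at its end, in the units of the state.
- arm.observe(): the state, without advancing time (a new reading comes with each control period).
- arm.get_image(name): name is "scene" or "top" or "wrist"; returns a dict with "img" (480x640x3 uint8, red, green, blue), "z_map" (480x640 float32, m along the optical axis (not along the pixel's ray), 0 where there is no reading), "K" (3x3 intrinsics, pixels), "R" (3x3) and "t" (3): a world point X has camera coordinates R X + t. Camera axes: x right, y down, z forward; pixel columns grow to the right and rows downward; lengths in m; the calibration is good to about 2 mm. The wrist camera is an equidistant fisheye: a pixel r from the principal point sees the ray r / f radians off the axis. A picture is of the moment at which its call begins.
- arm.sign_off(): hands the job in, once; it reports no verdict.
The state is a dict: "clock": time; "joints": joint angles; "dq": joint speeds; "joint_efforts": joint torques, N m; "position": TCP position; "ee_rot": TCP orientation; "force": force on the tool from outside, world axes, zero at the start; "ft_torque": the same for the moment, N m; "width": opening from 0.0 (shut) to 1.0 (fully open).
Only numpy, scipy, OpenCV 4.12 (cv2) and the standard library are available. Lean on these libraries where they do the work, as an engineer would, in place of code of your own. Each camera call takes 0.05 s, during which the arm holds its last target.

## Working session

There is one attempt and no reset: what is moved stays moved. The work goes in short steps, Python scripts to look and compute and a shell command to move; the robot and the scene stay as the last step left them, time stands still between calls to the robot, and variables do not carry over. Pictures are saved under pics/ and viewed, and the job is handed in when it is done.

```bash
mkdir -p pics; ls
python3 - <<'E'
from cell import arm
import cv2,numpy as np
print(arm.observe())
for n in ("scene","top","wrist"):
    d=arm.get_image(n); cv2.imwrite(f"pics/{n}0.png",d["img"][:,:,::-1]); np.savez(f"{n}0.npz",**d)
    print(n,d["K"].tolist(),d["R"].round(3).tolist(),d["t"].round(3).tolist())
E
```

```text
pics
{'clock': 0.0, 'joints': array([-1.37061728,  0.43522237,  0.02495625,  1.57410409, -0.0116152 ,
        1.13398958, -0.07511295]), 'dq': array([-0.00029664,  0.0002687 ,  0.0015569 ,  0.00144783, -0.001897  ,
        0.00043335,  0.00210212]), 'joint_efforts': array([-1.35668492e-03, -6.67858601e+01,  9.84582156e-01, -3.14454925e+01,
       -6.04557549e-02,  4.33058187e-02,  1.74221432e-04]), 'position': array([0.18625392, 0.59609968, 0.24794242]), 'ee_rot': array([-4.73886977e-01, -3.10552723e+00,  2.47251046e-03]), 'force': array([ 0.50479293,  1.36170635, -0.0295172 ]), 'ft_torque': array([ 0.02708338, -0.05392704,  0.02225482]), 'width': 0.9990116368959916}
scene [[463.3496166300806, 0.0, 324.9923158564165], [0.0, 463.3496166300806, 241.26680029223786], [0.0, 0.0, 1.0]] [[-0.207, 0.978, 0.015], [0.601, 0.139, -0.787], [-0.772, -0.154, -0.616]] [0.107, -0.234, 1.641]
top [[481.77489632582564, 0.0, 317.8068122616429], [0.0, 481.77489632582564, 233.41411683726912], [0.0, 0.0, 1.0]] [[-0.028, -0.999, -0.016], [-0.988, 0.031, -0.148], [0.149, 0.011, -0.989]] [0.015, 0.488, 1.285]
wrist [[371.64829954431775, 0.0, 324.43099406103994], [0.0, 371.64829954431775, 233.4307579770508], [0.0, 0.0, 1.0]] [[0.299, 0.954, -0.002], [0.924, -0.289, 0.25], [0.238, -0.076, -0.968]] [-0.625, -0.032, 0.39]
```

View pics/scene0.png

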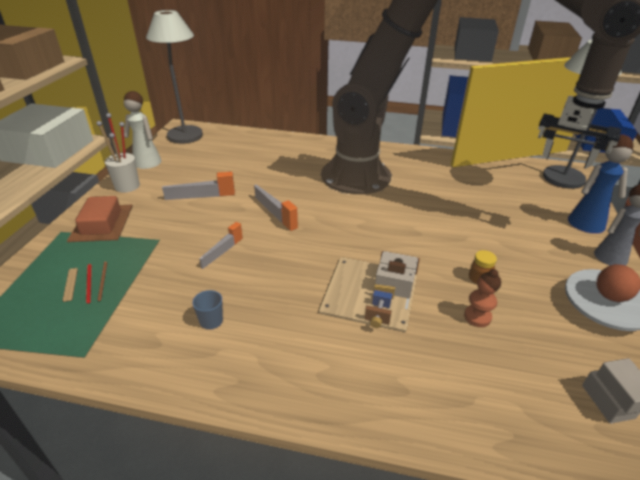

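View pics/top0.png

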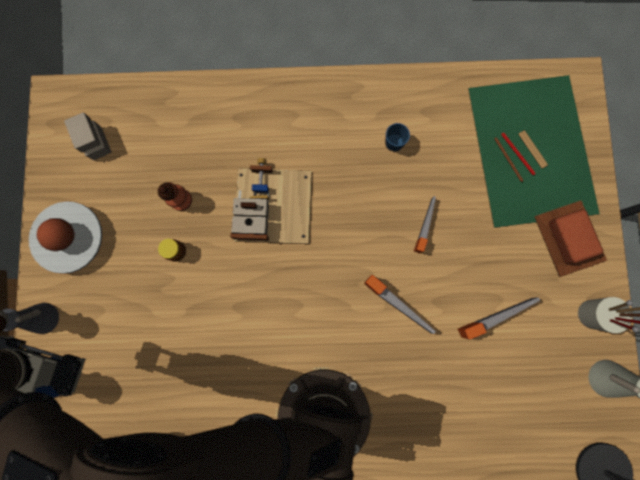

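View pics/wrist0.png

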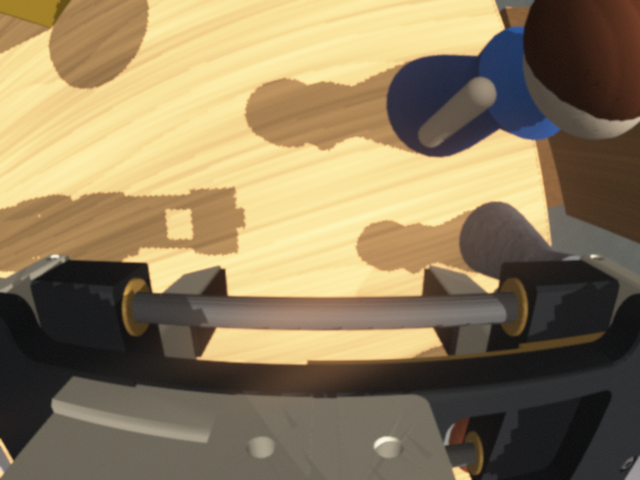

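```bash
cat > h.py <<'E'
import numpy as np,cv2
def load(f): return dict(np.load(f))
def ray(d,u,v,fish=False):
    K,R,t=d["K"],d["R"],d["t"]
    x=(np.asarray(u,float)-K[0,2])/K[0,0]; y=(np.asarray(v,float)-K[1,2])/K[1,1]
    if fish:
        r=np.hypot(x,y); s=np.where(r>1e-9,np.sin(r)/np.maximum(r,1e-9),1); c=np.stack([x*s,y*s,np.cos(r)],-1)
    else: c=np.stack([x,y,np.ones_like(x)],-1)
    return -R.T@t, c@R
def plane(d,u,v,z,fish=False):
    o,r=ray(d,u,v,fish); k=(z-o[2])/r[...,2]; return (o+k[...,None]*r)[...,:2]
def proj(d,X,fish=False):
    c=np.atleast_2d(X)@d["R"].T+d["t"]
    if fish:
        th=np.arctan2(np.hypot(c[:,0],c[:,1]),c[:,2]); n=np.hypot(c[:,0],c[:,1]); p=c[:,:2]/n[:,None]*th[:,None]
    else: p=c[:,:2]/c[:,2:]
    return p*[d["K"][0,0],d["K"][1,1]]+[d["K"][0,2],d["K"][1,2]]
E
python3 - <<'E'
from h import *
d=load("top0.npz"); im=d["img"]; hsv=cv2.cvtColor(im,cv2.COLOR_RGB2HSV)
m=((hsv[...,0]<12)&(hsv[...,1]>170)&(hsv[...,2]>120)).astype(np.uint8)
n,l,s,c=cv2.connectedComponentsWithStats(m)
for i in range(1,n):
    if s[i,4]>25:
        v,u=np.nonzero(l==i); P=plane(d,u,v,0.055); r=cv2.minAreaRect((P*1000).astype(np.float32))
        print(c[i].round(1),s[i,4],np.round(r[0],1),np.round(r[1],1),round(r[2],1))
# blades: grey pixels
g=((hsv[...,1]<70)&(hsv[...,2]>70)&(hsv[...,2]<200)).astype(np.uint8)
n,l,s,c=cv2.connectedComponentsWithStats(g)
for i in range(1,n):
    if 60<s[i,4]<3000 and 360<c[i][0]<560 and 180<c[i][1]<350:
        v,u=np.nonzero(l==i); P=plane(d,u,v,0.034); r=cv2.minAreaRect((P*1000).astype(np.float32))
        print("blade",c[i].round(1),s[i,4],np.round(r[0],1),np.round(r[1],1),round(r[2],1))
a=im[180:360,355:555]; b=im[140:260,150:330]
cv2.imwrite("pics/a1.png",cv2.resize(a,None,fx=4,fy=3.33,interpolation=cv2.INTER_CUBIC)[:,:,::-1] if 0 else cv2.resize(a,None,fx=3.3,fy=3.3,interpolation=cv2.INTER_CUBIC)[:,:,::-1])
cv2.imwrite("pics/b1.png",cv2.resize(b,None,fx=4.4,fy=4.4,interpolation=cv2.INTER_CUBIC)[:,:,::-1])
E
```

```text
[517.9 153.3] 117 [ 692.6 -556. ] [137.1   6.7] 32.8
[570.9 218.6] 45 [ 505.1 -683. ] [20.3 37.6] 16.6
[582.3 225. ] 29 [ 489.  -708.5] [36.8 13.4] 54.3
[ 43.5 233.3] 68 [507.4 750.5] [40.9 37.3] 45.5
[581.9 242.6] 310 [ 446.  -702.3] [87.1 81.9] 19.7
[421.7 244. ] 96 [ 448.4 -277.4] [20.8 34. ] 66.4
[375.5 284.1] 197 [ 345.2 -148.6] [50.1 28.4] 43.0
[474.9 330.8] 213 [ 215.8 -401.4] [28.4 51.9] 20.4
blade [427.6 219.5] 247 [ 525.3 -304.7] [ 20.8 117.4] 71.0
blade [405.1 309.4] 487 [ 272.  -237.2] [173.9  27.3] 52.6
blade [507.1 313.5] 472 [ 259.2 -506.7] [ 29.  171.3] 20.6
```

View pics/a1.png

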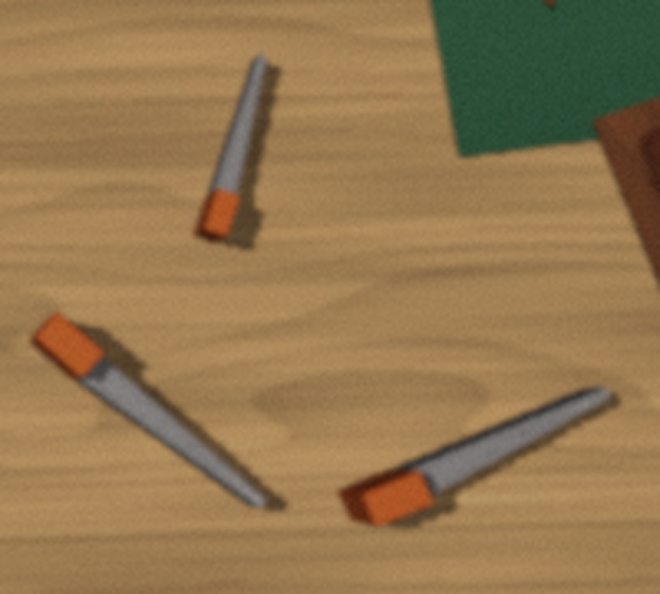

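View pics/b1.png

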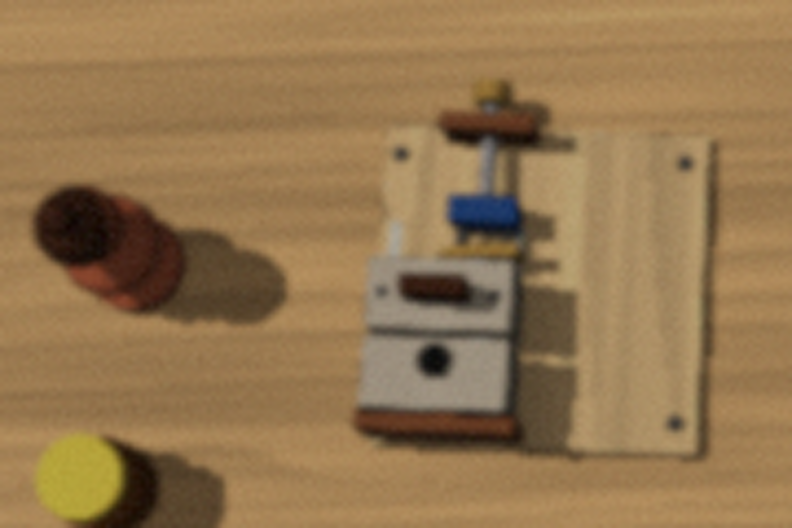

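Run:
```python
from h import *
d=load("top0.npz")
print("cam",(-d["R"].T@d["t"]).round(3))
B=plane(d,np.array([311.8,309.1,238.2]),np.array([171.8,243.4,169.5]),0.012);print(B.round(4))
# lug top z=.1
s=4.4
L=np.array([[400,275],[467,278],[466,297],[400,295]])/s+[150,140]
print("lug",plane(d,L[:,0],L[:,1],0.1).round(4))
M=np.array([[370,257],[518,257],[518,333],[368,328]])/s+[150,140]
print("mould top",plane(d,M[:,0],M[:,1],0.072).round(4))
print("brass",plane(d,np.array([441,519])/s+150,np.array([252,252])/s+140,0.048).round(4))
# blade C
h=np.array([[214,190],[240,195],[228,238],[200,232]])/3.3+[355,180]
print("handle",plane(d,h[:,0],h[:,1],0.055).round(4), d["z_map"][235:243,424:428])
t=np.array([[262,55]])/3.3+[355,180]; print("tip",plane(d,t[:,0],t[:,1],0.034))
```

```text
cam [ 0.292 -0.014  1.343]
[[0.6702 0.0133]
 [0.4648 0.0263]
 [0.6839 0.2235]]
lug [[0.5678 0.201 ]
 [0.5647 0.1607]
 [0.5531 0.1614]
 [0.5555 0.201 ]]
mould top [[0.5859 0.2243]
 [0.583  0.1331]
 [0.5355 0.1337]
 [0.5415 0.2256]]
brass [[0.5932 0.1842]
 [0.5917 0.1352]]
handle [[ 0.4659 -0.2735]
 [ 0.4612 -0.2944]
 [ 0.4263 -0.2825]
 [ 0.4319 -0.2601]] [[1.320719  1.3195529 1.3205237 1.3547246]
 [1.3182902 1.321952  1.3184886 1.3537768]
 [1.3248514 1.3144338 1.3174709 1.3537573]
 [1.2985371 1.3180387 1.3521833 1.3540502]
 [1.2961606 1.2976483 1.3012954 1.3484491]
 [1.2918785 1.2955673 1.2952261 1.3537364]
 [1.2947445 1.291294  1.2974465 1.3487327]
 [1.2988565 1.2926667 1.2944018 1.3485029]]
tip [[ 0.58180101 -0.32474254]]
```

```bash
cat > go.py <<'E'
import sys,numpy as np
from scipy.spatial.transform import Rotation as Ro
from cell import arm
# usage: go.py x y z yaw_of_tool_y_deg   -> total shift in tool units (before turning) and total turn units
def rel(x,y,z,yaw,s=None):
    s=s or arm.observe(); R=Ro.from_rotvec(s["ee_rot"]); p=s["position"]
    yr=np.radians(yaw); ty=np.array([np.cos(yr),np.sin(yr),0]); tz=np.array([0,0,-1.]); tx=np.cross(ty,tz)
    T=Ro.from_matrix(np.stack([tx,ty,tz],1))
    sh=R.inv().apply(np.array([x,y,z])-p)/0.04; tu=(R.inv()*T).as_rotvec()/0.08
    yc=R.as_matrix()[:,1]
    print("clock",round(s["clock"],2),"pos",p.round(4),"yawY",np.degrees(np.arctan2(yc[1],yc[0])).round(2),"tiltz",R.as_matrix()[:2,2].round(4),"F",s["force"].round(2),"w",round(s["width"]*92,1))
    print("shift(before turn)",sh.round(3),"turn",tu.round(3)); print("shift(after turn)",(T.inv().apply(np.array([x,y,z])-p)/0.04).round(3))
if __name__=="__main__": rel(*map(float,sys.argv[1:5]))
E
python3 go.py 0.56 0.18 0.25 -3.6
```

```text
clock 0.15 pos [0.1863 0.5962 0.2481] yawY 72.64 tiltz [-0.0003 -0.0012] F [ 1.33  0.51 -0.57] w 92.3
shift(before turn) [-12.021  -7.145  -0.037] turn [-1.2000e-02  1.1000e-02  1.6634e+01]
shift(after turn) [-9.798  9.977 -0.047]
```

```bash
python3 -m pendant '[[[-0.67,-0.4,0,0,0,0,0],[-0.67,-0.4,0,0,0,0,0],[-0.67,-0.4,0,0,0,0,0],[-0.67,-0.4,0,0,0,0,0],[-0.67,-0.4,0,0,0,0,0],[-0.67,-0.4,0,0,0,0,0],[-0.67,-0.4,0,0,0,0,0],[-0.67,-0.4,0,0,0,0,0],[-0.67,-0.4,0,0,0,0,0],[-0.67,-0.4,0,0,0,0,0],[-0.67,-0.4,0,0,0,0,0],[-0.67,-0.4,0,0,0,0,0],[-0.67,-0.4,0,0,0,0,0],[-0.67,-0.4,0,0,0,0,0],[-0.67,-0.4,0,0,0,0,0],[-0.67,-0.4,0,0,0,0,0],[-0.67,-0.4,0,0,0,0,0],[-0.67,-0.4,0,0,0,0,0]]]' 10
python3 -m pendant '[[[0,0,0,0,0,0.9,0],[0,0,0,0,0,0.9,0],[0,0,0,0,0,0.9,0],[0,0,0,0,0,0.9,0],[0,0,0,0,0,0.9,0],[0,0,0,0,0,0.9,0],[0,0,0,0,0,0.9,0],[0,0,0,0,0,0.9,0],[0,0,0,0,0,0.9,0],[0,0,0,0,0,0.9,0],[0,0,0,0,0,0.9,0],[0,0,0,0,0,0.9,0],[0,0,0,0,0,0.9,0],[0,0,0,0,0,0.9,0],[0,0,0,0,0,0.9,0],[0,0,0,0,0,0.9,0],[0,0,0,0,0,0.9,0],[0,0,0,0,0,0.9,0],[0,0,0,0,0,0.4,0],[0,0,0,0,0,0,0]]]'
python3 go.py 0.56 0.18 0.25 -3.6
python3 - <<'E'
from h import *
from cell import arm
for n in ("wrist","top"):
    d=arm.get_image(n); cv2.imwrite(f"pics/{n}1.png",d["img"][:,:,::-1]); np.savez(f"{n}1.npz",**d)
E
```

```text
clock: 1.65
position: [0.5616, 0.1765, 0.2486]
ee_rot: [-0.474, -3.105, 0.0]
force: [0.6, -0.5, -0.1]
width: 1.002
clock: 3.32
position: [0.5607, 0.1779, 0.2484]
ee_rot: [-2.289, -2.152, 0.001]
force: [0.0, -0.3, -0.3]
width: 1.004
clock 3.32 pos [0.5607 0.1779 0.2484] yawY -3.52 tiltz [-0.0005 -0.0003] F [ 0.02 -0.3  -0.3 ] w 92.4
shift(before turn) [ 0.051 -0.021 -0.039] turn [-0.006  0.004  0.017]
shift(after turn) [ 0.051 -0.021 -0.039]
```

View pics/wrist1.png

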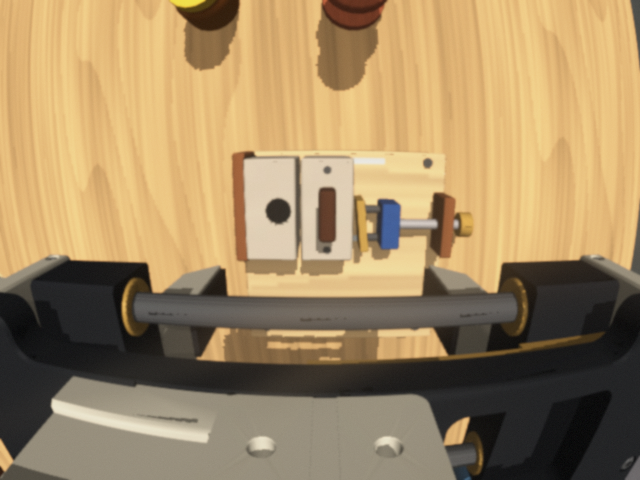

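Run:
```python
from h import *
d=load("wrist1.npz")
cv2.imwrite("pics/w1c.png",cv2.resize(d["img"][145:295,225:480],None,fx=3.1,fy=3.1,interpolation=cv2.INTER_CUBIC)[:,:,::-1])
```

```text
(no output)
```

View pics/w1c.png

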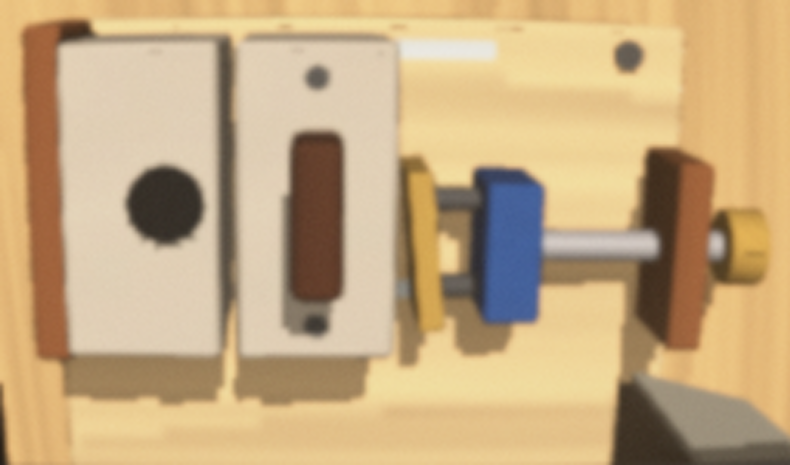

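Run:
```python
from h import *
d=load("wrist1.npz")
print("cam",(-d["R"].T@d["t"]).round(4), d["R"].round(3).tolist())
def P(name,pts,z):
    p=np.array(pts,float)/3.1+[225,145]; w=plane(d,p[:,0],p[:,1],z,True); print(name,w.round(4).tolist()); return w
lug=P("lug",[[291,133],[343,133],[341,301],[291,301]],.1); print(lug.mean(0))
m=P("mould",[[237,38],[399,38],[392,355],[240,355]],.072)
for a,b in((0,3),(1,2)): v=m[a]-m[b]; print(np.degrees(np.arctan2(v[1],v[0])),np.linalg.norm(v))
v=m[0]-m[1];print(np.degrees(np.arctan2(v[1],v[0])),np.linalg.norm(v))
f=P("fixed",[[58,38],[218,38],[222,355],[68,355]],.072)
for a,b in((0,3),(1,2)): v=f[a]-f[b]; print(np.degrees(np.arctan2(v[1],v[0])),np.linalg.norm(v))
b=P("board",[[92,20],[681,28],[612,465],[75,465]],.012)
v=b[0]-b[1];print(np.degrees(np.arctan2(v[1],v[0])),np.linalg.norm(v))
P("brass far/near inner",[[406,160],[422,330]],.048)
```

```text
cam [0.5659 0.2452 0.3853] [[0.998, -0.062, 0.0], [-0.06, -0.967, 0.249], [-0.015, -0.249, -0.968]]
lug [[0.5594, 0.2084], [0.5724, 0.2076], [0.5694, 0.1642], [0.5566, 0.165]]
[0.56446184 0.18632651]
mould [[0.5459, 0.2318], [0.5897, 0.2291], [0.5836, 0.1393], [0.54, 0.142]]
86.27528129598979 0.08995079913568942
86.10831517100154 0.09002358806640405
176.5234141099713 0.04387361532768891
fixed [[0.4966, 0.2358], [0.5407, 0.2321], [0.5349, 0.1423], [0.4898, 0.1448]]
85.73484821000795 0.09122303904008082
86.2635144077685 0.0900166056184536
board [[0.4952, 0.2388], [0.6893, 0.2261], [0.6654, 0.0713], [0.4724, 0.084]]
176.25478557852617 0.19454424887231403
brass far/near inner [[0.5918, 0.1916], [0.5945, 0.1387]]
```

```bash
python3 go.py 0.564 0.185 0.104 -3.75
python3 -m pendant '[[[0.1,0.07,0.4,0,0,0,0.6],[0.07,0.04,0.6,0,0,0.04,0.6],[0,0,0.6,0,0,0,0.6],[0,0,0.6,0,0,0,0.6],[0,0,0.5,0,0,0,0.6],[0,0,0,0,0,0,0.6],[0,0,0,0,0,0,0.6]]]'
python3 go.py 0.564 0.185 0.104 -3.75
python3 - <<'E'
from h import *
from cell import arm
d=arm.get_image("wrist"); cv2.imwrite("pics/wrist2.png",d["img"][:,:,::-1])
E
```

```text
clock 3.42 pos [0.5608 0.1779 0.2485] yawY -3.35 tiltz [-0.0003 -0.0002] F [0.15 0.3  0.3 ] w 92.0
shift(before turn) [0.183 0.071 3.613] turn [-0.004  0.002  0.086]
shift(after turn) [0.183 0.068 3.613]
clock: 4.0
position: [0.5652, 0.184, 0.1402]
ee_rot: [-2.289, -2.15, 0.003]
force: [0.4, -0.4, 1.3]
width: 0.542
clock 4.0 pos [0.5652 0.184  0.1402] yawY -3.59 tiltz [-0.0019 -0.0009] F [ 0.39 -0.35  1.3 ] w 49.9
shift(before turn) [ 0.023 -0.03   0.906] turn [-0.024  0.013  0.035]
shift(after turn) [ 0.022 -0.032  0.906]
```

View pics/wrist2.png

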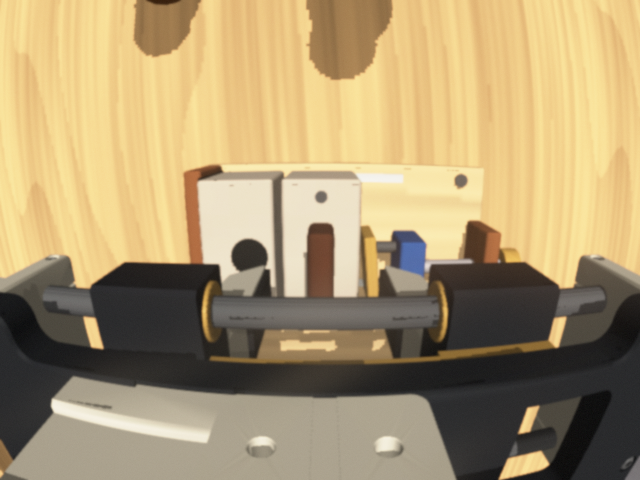

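```bash
python3 -m pendant '[[[0,0,0.45,0,0,0,0.6],[0,0,0.45,0,0,0.03,0.6],[0,0,0,0,0,0,1],[0,0,0,0,0,0,1],[0,0,0,0,0,0,1],[0,0,0,0,0,0,1],[0,0,0,0,0,0,1],[0,0,0,0,0,0,1]]]' 10
python3 go.py 0.564 0.185 0.104 -3.75
```

```text
clock: 4.72
position: [0.5652, 0.1846, 0.1061]
ee_rot: [-2.292, -2.147, -0.0]
force: [-6.7, -0.6, 6.7]
width: 0.154
clock 4.72 pos [0.5652 0.1846 0.1061] yawY -3.74 tiltz [-0.0007  0.001 ] F [-6.71 -0.62  6.68] w 14.2
shift(before turn) [ 0.008 -0.031  0.053] turn [-0.01  -0.012  0.001]
shift(after turn) [ 0.008 -0.031  0.053]
```

```bash
python3 -m pendant '[[[0,-0.05,-0.03,0,0,0,1],[0,-0.05,0,0,0,0,1],[0,-0.02,0,0,0,0,1],[0,0,0,0,0,0,1]]]' 10
python3 -m pendant '[[[0,-0.025,0,0,0,0,1],[0,0,0,0,0,0,1]]]' 10
```

```text
clock: 5.05
position: [0.5615, 0.1848, 0.1065]
ee_rot: [2.293, 2.147, 0.002]
force: [3.0, 0.9, -2.1]
width: 0.152
clock: 5.22
position: [0.5606, 0.1849, 0.1065]
ee_rot: [2.293, 2.147, 0.002]
force: [2.2, -0.2, -0.9]
width: 0.152
```

```bash
for i in 1 2 3; do python3 -m pendant '[[[0,-0.025,0,0,0,0,1],[0,0,0,0,0,0,1]]]' | grep -E "pos|force"; done
```

```text
position: [0.5595, 0.185, 0.1065]
force: [3.2, 0.3, 1.8]
position: [0.5586, 0.185, 0.1065]
force: [3.4, 0.5, 4.3]
position: [0.5585, 0.185, 0.1065]
force: [8.3, 0.7, 0.8]
```

```bash
for i in 1 2 ; do python3 -m pendant '[[[0,-0.025,0,0,0,0,1],[0,0,0,0,0,0,1]]]' | grep -E "pos|force"; done
```

```text
position: [0.5585, 0.185, 0.1065]
force: [11.7, 0.7, -4.1]
position: [0.5584, 0.185, 0.1065]
force: [15.2, 0.9, -7.5]
```

```bash
python3 -m pendant '[[[0,0.09,0,0,0,0,1],[0,0,0,0,0,0,1],[0,0,0,0,0,0,0.6],[0,0,0,0,0,0,0.6],[0,0,0,0,0,0,0.6],[0,0,0,0,0,0,0.6],[0,0,-0.4,0,0,0,0.6],[0,0,-0.8,0,0,0,0.3],[0,0,-0.8,0,0,0,0.3],[0,0,-0.8,0,0,0,0.3],[0,0,-0.6,0,0,0,0.3],[0,0,0,0,0,0,0.3]]]' 
python3 go.py 0.446 -0.278 0.25 -109.4
python3 - <<'E'
from h import *
from cell import arm
d=arm.get_image("wrist"); cv2.imwrite("pics/wrist3.png",cv2.resize(d["img"][145:355,185:540],None,fx=2.2,fy=2.2)[:,:,::-1]); np.savez("wrist3.npz",**d)
E
```

```text
clock: 7.05
position: [0.5607, 0.1851, 0.2469]
ee_rot: [2.292, 2.146, 0.011]
force: [0.8, 0.6, 0.2]
width: 0.687
clock 7.05 pos [0.5607 0.1851 0.2469] yawY -3.78 tiltz [0.0064 0.0032] F [0.83 0.64 0.2 ] w 63.2
shift(before turn) [-11.741  -2.097  -0.132] turn [ 1.3000e-02 -1.0300e-01  2.3043e+01]
shift(after turn) [ 1.142 11.873 -0.077]
```

View pics/wrist3.png

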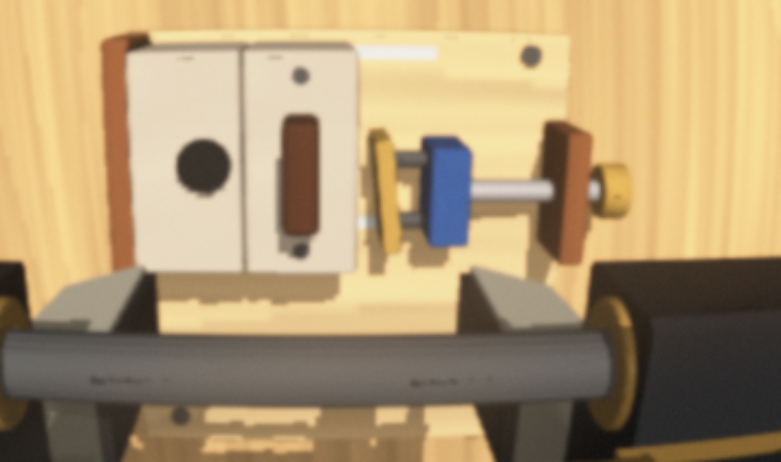

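Run:
```python
from h import *
d=load("wrist3.npz")
def P(name,pts,z):
    p=np.array(pts,float)/2.2+[185,145]; w=plane(d,p[:,0],p[:,1],z,True); print(name,w.round(4).tolist()); return w
th=np.radians(86.25); xh=np.array([np.cos(th),np.sin(th)]); yh=np.array([-xh[1],xh[0]])
O=np.array([.5585,.185])
for n,p,z in (("lug",[[282,115],[320,115],[318,235],[282,235]],.1),("face",[[358,45],[355,271]],.072),("brass",[[369,132],[386,252]],.048),("board near",[[150,438],[480,436]],.012),("boardfar",[[165,30],[569,37]],.012)):
    w=P(n,p,z); print("  along x,y rel lug touch", ((w-O)@np.stack([xh,yh],1)*1000).round(1).tolist())
```

```text
lug [[0.5557, 0.2093], [0.569, 0.2084], [0.5655, 0.1646], [0.5525, 0.1655]]
  along x,y rel lug touch [[24.1, 4.4], [24.1, -8.9], [-19.9, -8.3], [-19.9, 4.7]]
face [[0.5856, 0.2302], [0.5796, 0.1397]]
  along x,y rel lug touch [[46.9, -24.0], [-43.8, -24.0]]
brass [[0.5897, 0.192], [0.5946, 0.1388]]
  along x,y rel lug touch [[9.0, -30.6], [-43.7, -39.0]]
board near [[0.4697, 0.0303], [0.6451, 0.0188]]
  along x,y rel lug touch [[-160.1, 78.5], [-160.2, -97.2]]
boardfar [[0.5022, 0.2394], [0.6896, 0.2255]]
  along x,y rel lug touch [[50.6, 59.8], [49.0, -128.1]]
```

```bash
python3 -m pendant '[[[-0.78,-0.14,0,0,0,0,0.3],[-0.78,-0.14,0,0,0,0,0.3],[-0.78,-0.14,0,0,0,0,0.3],[-0.78,-0.14,0,0,0,0,0.3],[-0.78,-0.14,0,0,0,0,0.3],[-0.78,-0.14,0,0,0,0,0.3],[-0.78,-0.14,0,0,0,0,0.3],[-0.78,-0.14,0,0,0,0,0.3],[-0.78,-0.14,0,0,0,0,0.3],[-0.78,-0.14,0,0,0,0,0.3],[-0.78,-0.14,0,0,0,0,0.3],[-0.78,-0.14,0,0,0,0,0.3],[-0.78,-0.14,0,0,0,0,0.3],[-0.78,-0.14,0,0,0,0,0.3],[-0.78,-0.14,0,0,0,0,0.3]]]' 
python3 -m pendant '[[[0,0,0,0,0,1,0.3],[0,0,0,0,0,1,0.3],[0,0,0,0,0,1,0.3],[0,0,0,0,0,1,0.3],[0,0,0,0,0,1,0.3],[0,0,0,0,0,1,0.3],[0,0,0,0,0,1,0.3],[0,0,0,0,0,1,0.3],[0,0,0,0,0,1,0.3],[0,0,0,0,0,1,0.3],[0,0,0,0,0,1,0.3],[0,0,0,0,0,1,0.3]]]' 
python3 -m pendant '[[[0,0,0,0,0,1,0.3],[0,0,0,0,0,1,0.3],[0,0,0,0,0,1,0.3],[0,0,0,0,0,1,0.3],[0,0,0,0,0,1,0.3],[0,0,0,0,0,1,0.3],[0,0,0,0,0,1,0.3],[0,0,0,0,0,1,0.3],[0,0,0,0,0,1,0.3],[0,0,0,0,0,1,0.3],[0,0,0,0,0,1,0.3],[0,0,0,0,0,0,0.3]]]' 
python3 go.py 0.446 -0.278 0.25 -109.4
python3 - <<'E'
from h import *
from cell import arm
d=arm.get_image("wrist"); cv2.imwrite("pics/wrist4.png",d["img"][:,:,::-1]); np.savez("wrist4.npz",**d)
E
```

```text
clock: 8.35
position: [0.4427, -0.2775, 0.2407]
ee_rot: [-2.291, -2.146, 0.001]
force: [1.4, 1.0, -0.1]
width: 0.698
clock: 9.35
position: [0.4433, -0.2761, 0.2407]
ee_rot: [-3.026, -0.839, 0.003]
force: [-0.3, -0.6, 0.2]
width: 0.699
clock: 10.35
position: [0.4434, -0.276, 0.2407]
ee_rot: [-3.097, 0.529, 0.004]
force: [1.1, 0.4, 0.2]
width: 0.701
clock 10.35 pos [ 0.4434 -0.276   0.2407] yawY -109.4 tiltz [-0.0023  0.0005] F [1.15 0.44 0.2 ] w 64.5
shift(before turn) [ 0.076  0.026 -0.233] turn [0.004 0.029 0.   ]
shift(after turn) [ 0.077  0.026 -0.233]
```

View pics/wrist4.png

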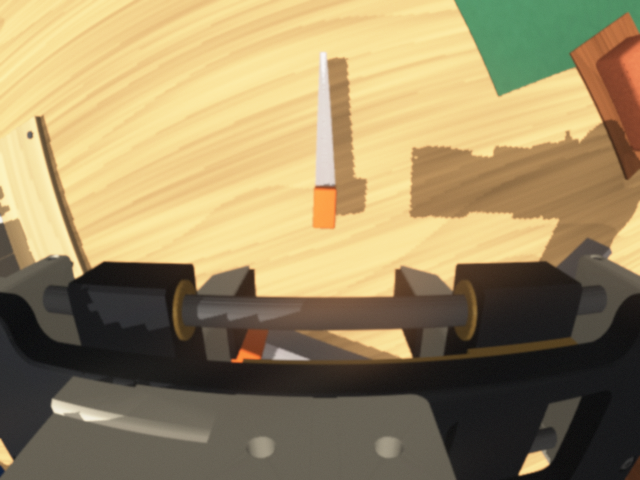

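Run:
```python
from h import *
d=load("wrist4.npz"); im=d["img"]
cv2.imwrite("pics/w4c.png",cv2.resize(im[40:240,270:380],None,fx=3,fy=3,interpolation=cv2.INTER_CUBIC)[:,:,::-1])
hsv=cv2.cvtColor(im,cv2.COLOR_RGB2HSV)
m=((hsv[...,0]<14)&(hsv[...,1]>190)&(hsv[...,2]>150)).astype(np.uint8)[:240]
n,l,s,c=cv2.connectedComponentsWithStats(m)
for i in range(1,n):
    if s[i,4]>200 and abs(c[i][0]-325)<30:
        v,u=np.nonzero(l==i); P=plane(d,u,v,0.055,True); r=cv2.minAreaRect((P*1000).astype(np.float32)); print(c[i],np.round(r[0],1),np.round(r[1],1),round(r[2],1))
g=((hsv[...,1]<60)&(hsv[...,2]>100)).astype(np.uint8)[:240]; g[:,:300]=0; g[:,345:]=0
v,u=np.nonzero(g); P=plane(d,u,v,.034,True); r=cv2.minAreaRect((P*1000).astype(np.float32)); print("blade",np.round(r[0],1),np.round(r[1],1),round(r[2],1))
# left/right edges
for row in (60,90,120,150,180):
    uu=np.nonzero(g[row])[0]
    if len(uu): print(row,uu.min(),uu.max(),plane(d,np.array([uu.min()-.5,uu.max()+.5]),np.array([row,row]),.034,True).round(4).tolist())
```

```text
blade [ 526.4 -304.3] [ 17.6 124.6] 70.5
60 320 326 [[0.5794, -0.3181], [0.5773, -0.3241]]
90 318 328 [[0.553, -0.3068], [0.5497, -0.3163]]
120 317 331 [[0.527, -0.2967], [0.5224, -0.3096]]
150 316 332 [[0.5011, -0.2865], [0.4959, -0.3012]]
180 316 334 [[0.4749, -0.2772], [0.469, -0.2938]]
```

View pics/w4c.png

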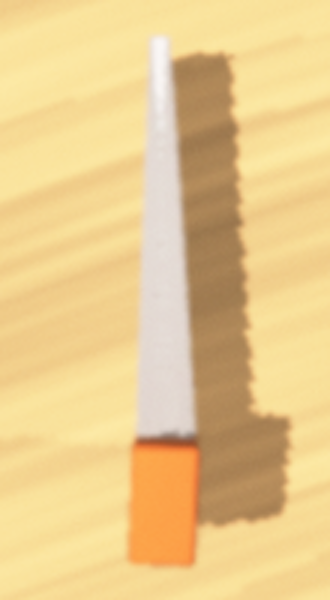

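```bash
python3 - <<'E'
from h import *
d=load("wrist4.npz")
p=np.array([[132,446],[199,448],[194,565],[128,562]])/3+[270,40]
w=plane(d,p[:,0],p[:,1],.055,True); print(w.round(4).tolist(),w.mean(0).round(4))
for a,b in((0,3),(1,2)):
    v=w[a]-w[b]; print(np.degrees(np.arctan2(v[1],v[0])),np.linalg.norm(v))
v=w[0]-w[1]; print(np.degrees(np.arctan2(v[1],v[0]))-90,np.linalg.norm(v))
p=np.array([[151,40],[137,437]])/3+[270,40]; w=plane(d,p[:,0],p[:,1],.034,True); v=w[0]-w[1]; print(np.degrees(np.arctan2(v[1],v[0])))
E
python3 go.py 0.445 -0.278 0.25 -111.2
```

```text
[[0.4701, -0.2746], [0.4631, -0.2928], [0.4304, -0.28], [0.4378, -0.2617]] [ 0.4503 -0.2773]
-21.71780933350856 0.03477884110846615
-21.477302320188137 0.03510770108570804
-21.14873522213415 0.019516853095447137
-21.458111387767065
clock 10.4 pos [ 0.4435 -0.2762  0.2409] yawY -109.13 tiltz [-0.0021  0.0002] F [ 0.16 -0.18 -0.79] w 64.4
shift(before turn) [ 0.051  0.031 -0.229] turn [0.006 0.026 0.452]
shift(after turn) [ 0.052  0.029 -0.229]
```

```bash
python3 -m pendant '[[[0,0,0,0,0,0.48,0.3],[0,0,0,0,0,0,0.3]]]' | head -1
python3 go.py 0.4505 -0.2765 0.035 -111.4
```

```text
clock: 10.57
clock 10.57 pos [ 0.4437 -0.2764  0.2413] yawY -111.33 tiltz [-0.0011  0.0003] F [ 0.47  0.04 -0.01] w 64.6
shift(before turn) [ 0.165 -0.06   5.158] turn [0.001 0.014 0.015]
shift(after turn) [ 0.16  -0.06   5.158]
```

```bash
python3 -m pendant '[[[0.16,-0.06,0.5,0,0,0,0.3],[0,0,0.7,0,0,0,0.3],[0,0,0.7,0,0,0,0.3],[0,0,0.7,0,0,0,0.3],[0,0,0.7,0,0,0,0.3],[0,0,0.7,0,0,0,0.3],[0,0,0.6,0,0,0,0.3],[0,0,0.5,0,0,0,0.3],[0,0,0,0,0,0,0.3]]]'
python3 go.py 0.4505 -0.2765 0.035 -111.4
python3 - <<'E'
from h import *
from cell import arm
d=arm.get_image("wrist"); cv2.imwrite("pics/wrist5.png",d["img"][:,:,::-1])
E
```

```text
clock: 11.32
position: [0.4489, -0.2753, 0.0347]
ee_rot: [-3.086, 0.578, 0.008]
force: [-1.0, 1.0, 0.0]
width: 0.701
clock 11.32 pos [ 0.4489 -0.2753  0.0347] yawY -111.23 tiltz [-0.0049  0.0027] F [-0.97  1.04  0.02] w 64.5
shift(before turn) [ 0.048  0.014 -0.008] turn [-0.009  0.069  0.037]
shift(after turn) [ 0.048  0.014 -0.008]
```

View pics/wrist5.png

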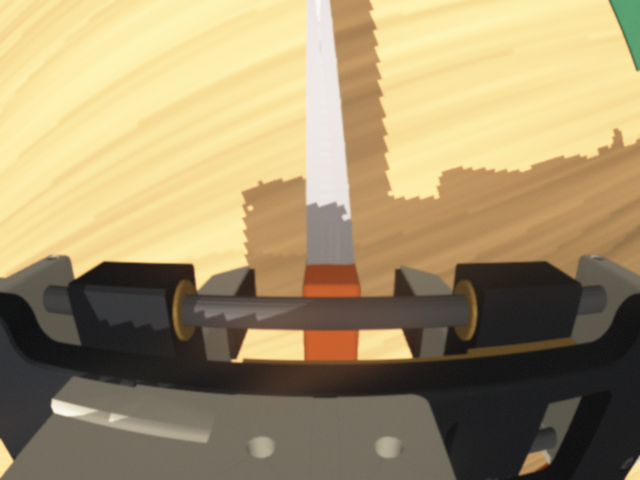

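```bash
python3 -m pendant '[[[0,0,0,0,0,0,0.6],[0,0,0,0,0,0,1],[0,0,0,0,0,0,1],[0,0,0,0,0,0,1],[0,0,0,0,0,0,1],[0,0,0,0,0,0,1],[0,0,0,0,0,0,1],[0,0,0,0,0,0,1]]]' 35
python3 -m pendant '[[[0,0,-0.3,0,0,0,1],[0,0,-0.6,0,0,0,1],[0,0,-0.7,0,0,0,1],[0,0,-0.7,0,0,0,1],[0,0,-0.3,0,0,0,1],[0,0,0,0,0,0,1],[0,0,0,0,0,0,1]]]' 35
python3 - <<'E'
from h import *
from cell import arm
d=arm.get_image("wrist"); cv2.imwrite("pics/wrist6.png",d["img"][:,:,::-1]); np.savez("wrist6.npz",**d)
E
```

```text
clock: 12.03
position: [0.4509, -0.2768, 0.0381]
ee_rot: [3.087, -0.583, 0.0]
force: [-0.5, 0.9, 2.8]
width: 0.218
clock: 12.62
position: [0.4511, -0.2765, 0.1422]
ee_rot: [-3.087, 0.582, -0.002]
force: [-0.3, 0.5, -1.2]
width: 0.216
```

View pics/wrist6.png

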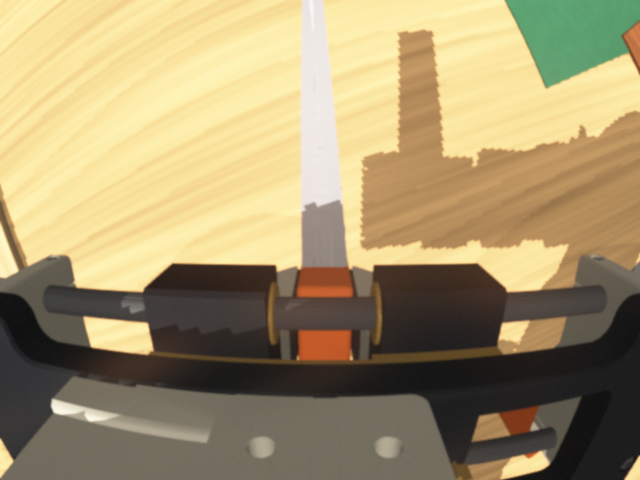

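```bash
python3 -m pendant '[[[0,0,0,0,0,-0.5,1],[0,0,0,0,0,-0.9,1],[0,0,0,0,0,-0.9,1],[0,0,0,0,0,-0.9,1],[0,0,0,0,0,-0.9,1],[0,0,0,0,0,-0.9,1],[0,0,0,0,0,-0.9,1],[0,0,0,0,0,-0.9,1],[0,0,0,0,0,-0.9,1],[0,0,0,0,0,-0.9,1],[0,0,0,0,0,-0.9,1],[0,0,0,0,0,-0.9,1],[0,0,0,0,0,-0.9,1],[0,0,0,0,0,-0.9,1],[0,0,0,0,0,-0.9,1]]]' 35
python3 -m pendant '[[[0,0,0,0,0,-0.9,1],[0,0,0,0,0,-0.9,1],[0,0,0,0,0,-0.9,1],[0,0,0,0,0,-0.9,1],[0,0,0,0,0,-0.9,1],[0,0,0,0,0,-0.9,1],[0,0,0,0,0,-0.9,1],[0,0,0,0,0,-0.9,1],[0,0,0,0,0,-0.9,1],[0,0,0,0,0,-0.9,1],[0,0,0,0,0,-0.9,1],[0,0,0,0,0,-0.5,1],[0,0,0,0,0,0,1]]]' 35
python3 go.py 0.5791 -0.0288 0.142 -3.75
```

```text
clock: 13.92
position: [0.45, -0.2761, 0.1405]
ee_rot: [-2.961, -1.044, 0.003]
force: [0.3, 0.1, -1.5]
width: 0.219
clock: 15.0
position: [0.45, -0.2762, 0.1406]
ee_rot: [-2.288, -2.15, 0.001]
force: [-0.6, -0.1, -1.9]
width: 0.216
clock 15.0 pos [ 0.45   -0.2762  0.1406] yawY -3.57 tiltz [-0.0021  0.0014] F [-0.61 -0.13 -1.88] w 19.9
shift(before turn) [ 6.375  2.837 -0.033] turn [-0.028 -0.016  0.04 ]
shift(after turn) [ 6.384  2.816 -0.035]
```

```bash
python3 -m pendant '[[[0.4,0.2,0,0,0,0.04,1],[0.6,0.27,0,0,0,0,1],[0.7,0.3,0,0,0,0,1],[0.7,0.3,0,0,0,0,1],[0.7,0.3,0,0,0,0,1],[0.7,0.3,0,0,0,0,1],[0.7,0.3,0,0,0,0,1],[0.7,0.3,0,0,0,0,1],[0.6,0.3,0,0,0,0,1],[0.4,0.25,0,0,0,0,1],[0.18,0,0,0,0,0,1],[0,0,0,0,0,0,1],[0,0,0,0,0,0,1]]]' 35
python3 go.py 0.5791 -0.0288 0.055 -3.75
python3 - <<'E'
from h import *
from cell import arm
for n in ("wrist","top","scene"):
    d=arm.get_image(n); cv2.imwrite(f"pics/{n}7.png",d["img"][:,:,::-1]); np.savez(f"{n}7.npz",**d)
E
```

```text
clock: 16.08
position: [0.5795, -0.0303, 0.1411]
ee_rot: [-2.295, -2.144, 0.003]
force: [-0.1, 0.4, -2.4]
width: 0.217
clock 16.08 pos [ 0.5795 -0.0303  0.1411] yawY -3.9 tiltz [-0.0019 -0.0005] F [-0.13  0.43 -2.39] w 20.0
shift(before turn) [ 0.038 -0.008  2.153] turn [-0.023  0.008 -0.033]
shift(after turn) [ 0.037 -0.011  2.153]
```

View pics/wrist7.png

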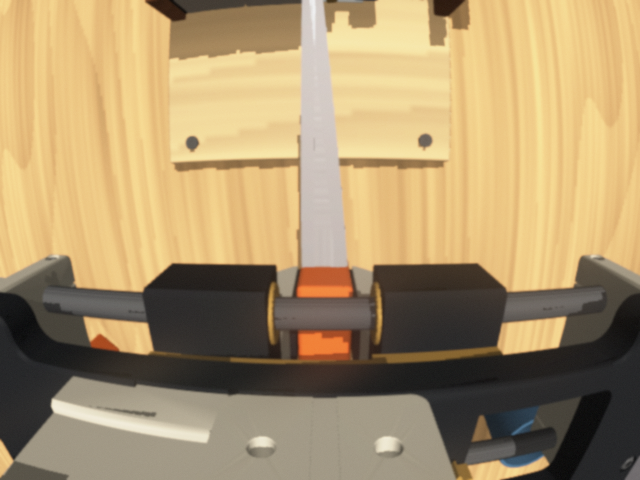

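View pics/scene7.png

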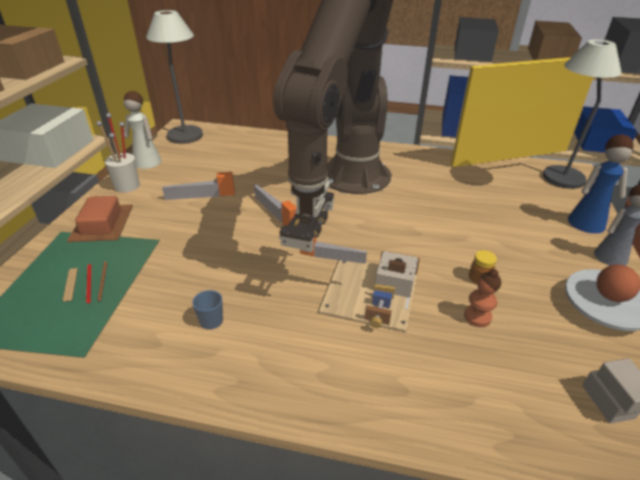

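```bash
python3 -m pendant '[[[0,0,0.5,0,0,-0.03,1],[0,0,0.6,0,0,0,1],[0,0,0.6,0,0,0,1],[0,0,0.4,0,0,0,1],[0,0,0,0,0,0,1],[0,0,0,0,0,0,1]]]' 35
python3 go.py 0.5791 -0.0288 0.054 -3.75
python3 - <<'E'
from h import *
from cell import arm
for n in ("wrist","top","scene"):
    d=arm.get_image(n); cv2.imwrite(f"pics/{n}8.png",d["img"][:,:,::-1]); np.savez(f"{n}8.npz",**d)
    if n=="top": cv2.imwrite("pics/t8c.png",cv2.resize(d["img"][160:260,220:390],None,fx=4.5,fy=4.5,interpolation=cv2.INTER_CUBIC)[:,:,::-1])
    if n=="scene": cv2.imwrite("pics/s8c.png",cv2.resize(d["img"][210:340,260:430],None,fx=4.5,fy=4.5,interpolation=cv2.INTER_CUBIC)[:,:,::-1])
E
```

```text
clock: 16.73
position: [0.5797, -0.0309, 0.0577]
ee_rot: [-2.294, -2.146, 0.002]
force: [-0.0, -0.5, -0.4]
width: 0.214
clock 16.73 pos [ 0.5797 -0.0309  0.0577] yawY -3.82 tiltz [-0.0016 -0.0004] F [-0.   -0.47 -0.37] w 19.7
shift(before turn) [ 0.051 -0.019  0.093] turn [-0.02   0.006 -0.016]
shift(after turn) [ 0.051 -0.02   0.093]
```

View pics/wrist8.png

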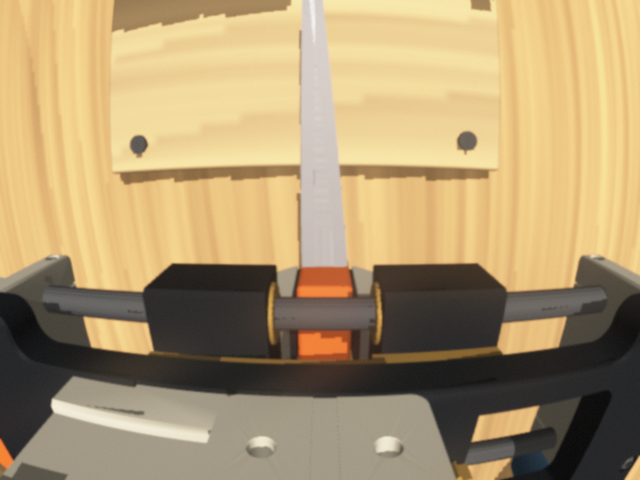

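View pics/t8c.png

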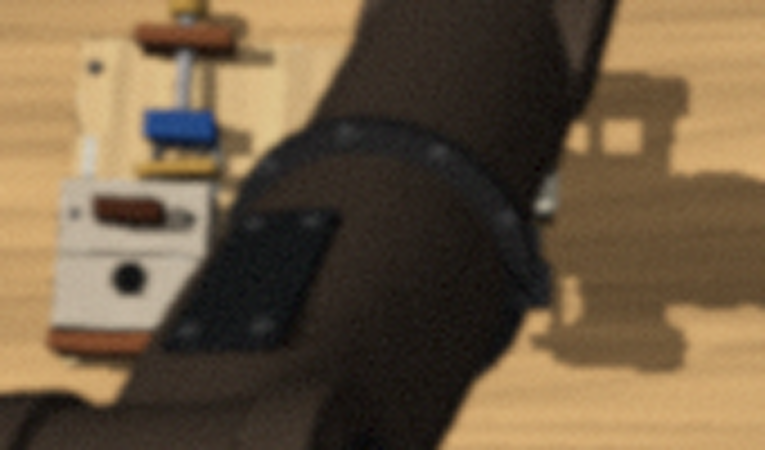

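View pics/s8c.png

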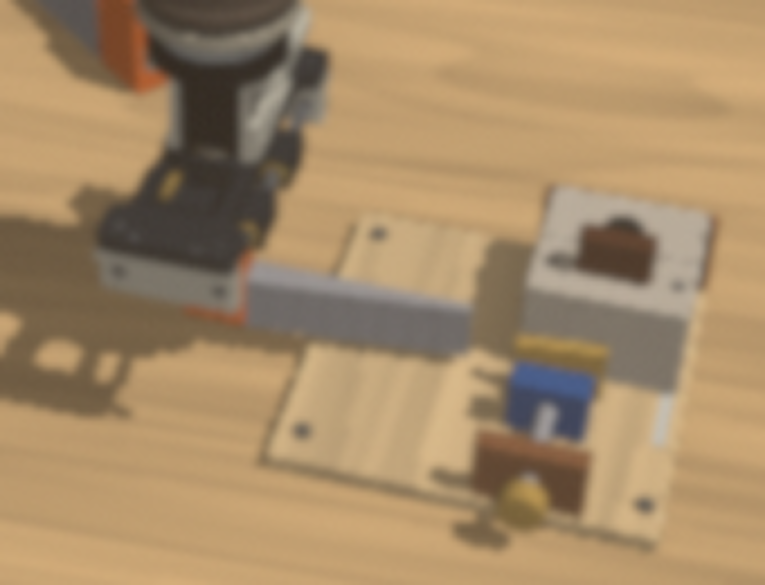

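Run:
```python
from h import *
d=load("scene8.npz")
th=np.radians(86.25); A=np.array([[np.cos(th),-np.sin(th)],[np.sin(th),np.cos(th)]]); O=np.array([.5585,.185])
def P(n,p,z):
    p=np.array(p,float)/4.5+[260,210]; print(n,((plane(d,p[:,0],p[:,1],z)-O)@A*1000).round(1).tolist())
P("tip bottom",[[470,352]],.0195); P("tip top",[[472,303]],.0535); P("mould top near/far face corner",[[526,287],[692,319]],.072); P("lug top",[[582,227],[657,236]],.1)
P("brass top near",[[515,340],[608,348]],.048)
print("tcp",(np.array([.5797,-.0309])-O)@A)
```

```text
tip bottom [[-68.4, -30.8]]
tip top [[-70.2, -28.1]]
mould top near/far face corner [[-41.9, -27.5], [47.4, -27.1]]
lug top [[-18.4, -2.7], [21.4, 1.5]]
brass top near [[-42.7, -44.4], [6.6, -36.2]]
tcp [-0.2140512  -0.03527514]
```

```bash
python3 -m pendant '[[[0.3,0,0.1,0,0,0.02,1],[0.4,0,0.03,0,0,0,1],[0.4,0,0,0,0,0,1],[0.3,0,0,0,0,0,1],[0.1,0,0,0,0,0,1],[0,0,0,0,0,0,1]]]' 35
cat > st.py <<'E'
from h import *
from cell import arm
from scipy.spatial.transform import Rotation as Ro
th=np.radians(86.25); A=np.array([[np.cos(th),-np.sin(th)],[np.sin(th),np.cos(th)]]); O=np.array([.5585,.185])
s=arm.observe(); p=((s["position"][:2]-O)@A)*1000; R=Ro.from_rotvec(s["ee_rot"]).as_matrix()
print("clk",round(s["clock"],2),"tip past mouth",(p[0]+143.5+43.5).round(1),"flat-face",(p[1]+9.3+22.5).round(2),"z",(s["position"][2]*1000).round(1),"F clamp",(s["force"][:2]@A).round(1),s["force"][2].round(1),"yawerr deg",(np.degrees(np.arctan2(R[1,1],R[0,1]))+3.75).round(2),"tau",s["ft_torque"].round(2),"w",round(s["width"]*92,1))
E
python3 st.py
python3 - <<'E'
from h import *
from cell import arm
for n in ("scene",):
    d=arm.get_image(n); np.savez(f"{n}9.npz",**d)
    cv2.imwrite("pics/s9c.png",cv2.resize(d["img"][210:340,260:430],None,fx=4.5,fy=4.5,interpolation=cv2.INTER_CUBIC)[:,:,::-1])
E
```

```text
clock: 17.38
position: [0.5844, 0.0322, 0.0528]
ee_rot: [-2.291, -2.149, -0.001]
force: [-1.2, -0.2, -0.6]
width: 0.219
clk 17.38 tip past mouth 36.2 flat-face -4.07 z 52.8 F clamp [-0.2  1.2] -0.6 yawerr deg 0.1 tau [0.   0.25 0.11] w 20.2
```

View pics/s9c.png

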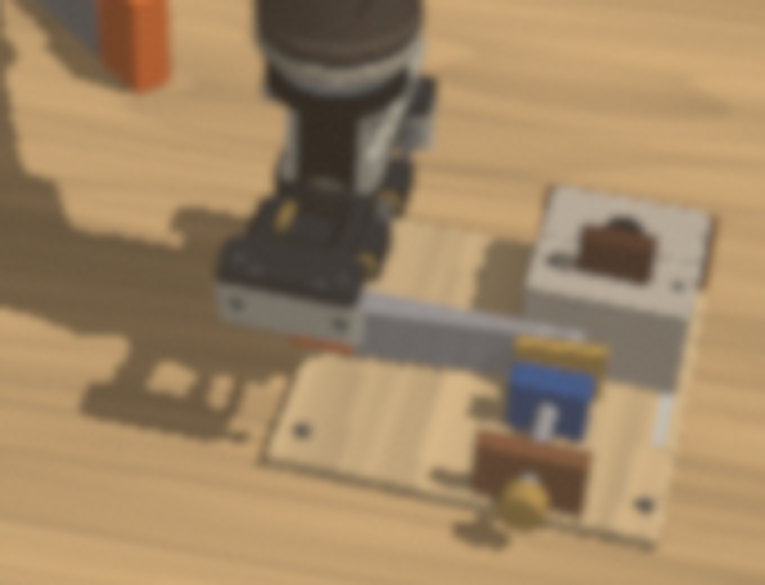

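```bash
python3 -m pendant '[[[0,0,0.05,0,0,0,1],[0,0,0,0,0,0,1]]]' >/dev/null; python3 st.py
python3 -m pendant '[[[0,-0.05,0.02,0,0,0,1],[0,0,0,0,0,0,1]]]' >/dev/null; python3 st.py
python3 -m pendant '[[[0,-0.03,0,0,0,0,1],[0,0,0,0,0,0,1]]]' >/dev/null; python3 st.py
```

```text
clk 17.6 tip past mouth 33.2 flat-face -3.94 z 50.5 F clamp [-0.3  1.8] -1.1 yawerr deg -0.12 tau [-0.05  0.3   0.2 ] w 19.8
clk 17.77 tip past mouth 33.3 flat-face -2.73 z 50.2 F clamp [-0.5 -0.1] -0.9 yawerr deg -0.15 tau [-0.09  0.01  0.02] w 20.0
clk 17.93 tip past mouth 33.7 flat-face -1.23 z 50.1 F clamp [-0.1 -0.7] 0.9 yawerr deg -0.11 tau [-0.26 -0.01 -0.03] w 19.6
```

```bash
python3 -m pendant '[[[0.2,0,0,0,0,0,1],[0.2,0,0,0,0,0,1],[0,0,0,0,0,0,1]]]' >/dev/null; python3 st.py
python3 -m pendant '[[[0,-0.02,0,0,0,0,1],[0,0,0,0,0,0,1]]]' >/dev/null; python3 st.py
python3 -m pendant '[[[0,-0.015,0,0,0,0,1],[0,0,0,0,0,0,1]]]' >/dev/null; python3 st.py
```

```text
clk 18.18 tip past mouth 52.6 flat-face -1.31 z 50.1 F clamp [2.1 0.5] 2.5 yawerr deg 0.06 tau [ 0.34  0.02 -0.04] w 20.0
clk 18.35 tip past mouth 51.3 flat-face -0.44 z 50.1 F clamp [ 2.8 -0.7] 3.0 yawerr deg 0.02 tau [ 0.41 -0.08 -0.03] w 20.3
clk 18.52 tip past mouth 50.6 flat-face 0.1 z 50.1 F clamp [ 2.3 -1.6] 3.4 yawerr deg -0.05 tau [ 0.45 -0.18 -0.08] w 20.3
```

```bash
python3 -m pendant '[[[0,-0.015,-0.01,0,0,0,1],[0,0,0,0,0,0,1]]]' >/dev/null; python3 st.py
python3 -m pendant '[[[0,-0.015,0,0,0,0,1],[0,0,0,0,0,0,1]]]' >/dev/null; python3 st.py
```

```text
clk 18.68 tip past mouth 49.9 flat-face 0.75 z 50.3 F clamp [ 1.4 -3. ] -0.9 yawerr deg -0.1 tau [ 0.21 -0.53 -0.24] w 19.6
clk 18.85 tip past mouth 49.9 flat-face 1.2 z 50.3 F clamp [ 1.  -4.1] -0.8 yawerr deg -0.1 tau [ 0.07 -0.73 -0.33] w 20.3
```

```bash
python3 -m pendant '[[[0.12,0.01,0,0,0,-0.04,1],[0,0,0,0,0,0,1]]]' >/dev/null; python3 st.py
python3 -m pendant '[[[0.12,0,0,0,0,0,1],[0,0,0,0,0,0,1]]]' >/dev/null; python3 st.py
python3 -m pendant '[[[0.12,0,0,0,0,0,1],[0,0,0,0,0,0,1]]]' >/dev/null; python3 st.py
```

```text
clk 19.02 tip past mouth 55.1 flat-face 0.76 z 50.3 F clamp [-1.1 -3.9] -2.5 yawerr deg 0.13 tau [-0.34 -0.78 -0.37] w 19.9
clk 19.18 tip past mouth 60.4 flat-face 0.76 z 50.4 F clamp [ 0.3 -4.8] -1.9 yawerr deg 0.14 tau [-0.29 -0.95 -0.4 ] w 20.1
clk 19.35 tip past mouth 65.3 flat-face 0.74 z 50.4 F clamp [ 0.5 -5.2] -1.8 yawerr deg 0.15 tau [-0.12 -1.   -0.39] w 20.0
```

```bash
python3 -m pendant '[[[0.08,0.01,0.005,0,0,0,1],[0,0,0,0,0,0,1]]]' >/dev/null; python3 st.py
python3 -m pendant '[[[0.08,0,0,0,0,0,1],[0,0,0,0,0,0,1]]]' >/dev/null; python3 st.py
python3 -m pendant '[[[0.08,0,0,0,0,0,1],[0,0,0,0,0,0,1]]]' >/dev/null; python3 st.py
```

```text
clk 19.52 tip past mouth 68.4 flat-face 0.59 z 50.1 F clamp [ 0.4 -5.4] -1.5 yawerr deg 0.16 tau [-0.16 -0.96 -0.33] w 19.8
clk 19.68 tip past mouth 71.3 flat-face 0.6 z 50.1 F clamp [-0.7 -4.6] -1.3 yawerr deg 0.14 tau [-0.31 -0.96 -0.35] w 20.1
clk 19.85 tip past mouth 74.4 flat-face 0.57 z 50.2 F clamp [-0.8 -5.2] -1.3 yawerr deg 0.14 tau [-0.33 -1.04 -0.25] w 19.9
```

```bash
for i in 1 2 3; do python3 -m pendant '[[[0.05,0,0,0,0,0,1],[0,0,0,0,0,0,1]]]' >/dev/null; python3 st.py; done
```

```text
clk 20.02 tip past mouth 75.9 flat-face 0.5 z 50.2 F clamp [-2.7 -4.8] -1.6 yawerr deg 0.12 tau [-0.6  -1.   -0.22] w 20.2
clk 20.18 tip past mouth 77.5 flat-face 0.47 z 50.2 F clamp [-3.4 -5.3] -1.3 yawerr deg 0.1 tau [-0.86 -0.97 -0.19] w 19.9
clk 20.35 tip past mouth 79.0 flat-face 0.4 z 50.3 F clamp [-3.6 -5.1] -1.2 yawerr deg 0.08 tau [-1.07 -1.01 -0.18] w 19.8
```

```bash
for i in 1 2; do python3 -m pendant '[[[0.05,0,0,0,0,0,1],[0,0,0,0,0,0,1]]]' >/dev/null; python3 st.py; done
```

```text
clk 20.52 tip past mouth 80.6 flat-face 0.39 z 50.3 F clamp [-6.  -5.5] 0.6 yawerr deg 0.07 tau [-1.35 -0.91 -0.11] w 19.6
clk 20.68 tip past mouth 82.1 flat-face 0.35 z 50.3 F clamp [-7.7 -5.6] 0.6 yawerr deg 0.06 tau [-1.58 -0.88 -0.08] w 20.2
```

```bash
for i in 1; do python3 -m pendant '[[[0.05,0,0,0,0,0,1],[0,0,0,0,0,0,1]]]' >/dev/null; python3 st.py; done
```

```text
clk 20.85 tip past mouth 83.6 flat-face 0.32 z 50.4 F clamp [-8.5 -4.7] 0.9 yawerr deg 0.04 tau [-1.87 -0.93 -0.02] w 19.9
```

```bash
for i in 1; do python3 -m pendant '[[[0.04,0.005,0,0,0,0,1],[0,0,0,0,0,0,1]]]' >/dev/null; python3 st.py; done
python3 -m pendant '[[[0,0,0,0,0,0,1],[0,0,0,0,0,0,1]]]' >/dev/null; python3 st.py
```

```text
clk 21.02 tip past mouth 84.8 flat-face 0.21 z 50.4 F clamp [-9.4 -5.3] 3.0 yawerr deg 0.02 tau [-2.03 -0.73  0.04] w 20.0
clk 21.18 tip past mouth 84.8 flat-face 0.21 z 50.4 F clamp [-9.3 -4.7] 1.7 yawerr deg 0.02 tau [-2.01 -0.8   0.09] w 19.6
```

```bash
python3 -m pendant '[[[-0.03,0.02,0,0,0,0,1],[0,0,0,0,0,0,1]]]' >/dev/null; python3 st.py
python3 -m pendant '[[[-0.02,0.02,0,0,0,0,1],[0,0,0,0,0,0,1]]]' 10 >/dev/null; python3 st.py
```

```text
clk 21.35 tip past mouth 84.8 flat-face 0.04 z 50.3 F clamp [-7.2 -2.7] 2.2 yawerr deg 0.08 tau [-1.41 -0.37  0.09] w 19.8
clk 21.52 tip past mouth 84.8 flat-face -0.11 z 50.1 F clamp [-6.  -0.1] 5.2 yawerr deg 0.1 tau [-1.21  0.22 -0.06] w 20.0
```

```bash
python3 -m pendant '[[[-0.03,0,-0.03,0,0,0,1],[0,0,0,0,0,0,1]]]' 5 >/dev/null; python3 st.py
python3 -m pendant '[[[0,0,0,0,0,0,0.7],[0,0,0,0,0,0,0.6],[0,0,0,0,0,0,0.5],[0,0,0,0,0,0,0.4],[0,0,0,0,0,0,0.4],[0,0,0,0,0,0,0.4]]]' >/dev/null; python3 st.py
python3 - <<'E'
from h import *
from cell import arm
for n in ("scene","wrist"):
    d=arm.get_image(n); im=d["img"] if n=="wrist" else cv2.resize(d["img"][210:340,260:430],None,fx=4.5,fy=4.5,interpolation=cv2.INTER_CUBIC)
    cv2.imwrite(f"pics/{n}10.png",im[:,:,::-1])
E
```

```text
clk 21.68 tip past mouth 84.9 flat-face -0.07 z 51.0 F clamp [-2.4  0.3] -0.9 yawerr deg 0.16 tau [-0.53  0.04 -0.08] w 19.8
clk 22.18 tip past mouth 84.8 flat-face -0.95 z 51.3 F clamp [-0.  -0.2] 0.8 yawerr deg 0.13 tau [-0.1   0.04 -0.04] w 53.5
```

View pics/scene10.png

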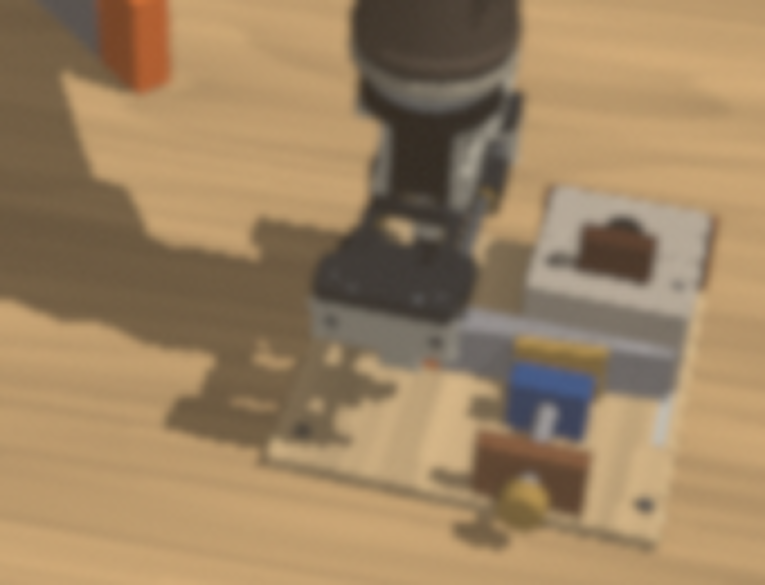

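View pics/wrist10.png

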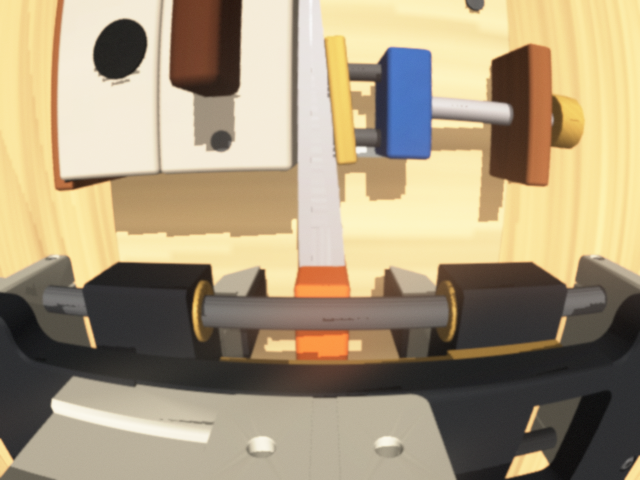

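```bash
python3 -m pendant '[[[0,0,-0.3,0,0,0,0.4],[0,0,-0.6,0,0,0,0.4],[0,0,-0.8,0,0,0,0.4],[0,0,-0.8,0,0,0,0.4],[0,0,-0.8,0,0,0,0.4],[0,0,-0.8,0,0,0,0.4],[0,0,-0.5,0,0,0,0.4],[0,0,0,0,0,0,0.4],[0,0,0,0,0,0,0.4]]]' >/dev/null; python3 st.py
python3 - <<'E'
from h import *
from cell import arm
for n in ("scene","wrist"):
    d=arm.get_image(n); np.savez(n+"11.npz",**d); im=d["img"] if n=="wrist" else cv2.resize(d["img"][210:340,260:430],None,fx=4.5,fy=4.5,interpolation=cv2.INTER_CUBIC)
    cv2.imwrite(f"pics/{n}11.png",im[:,:,::-1])
d=load("wrist11.npz")
E
```

```text
clk 23.03 tip past mouth 84.6 flat-face -1.59 z 237.3 F clamp [0.3 0.2] -0.2 yawerr deg 0.11 tau [-0.14  0.07  0.04] w 55.1
```

View pics/wrist11.png

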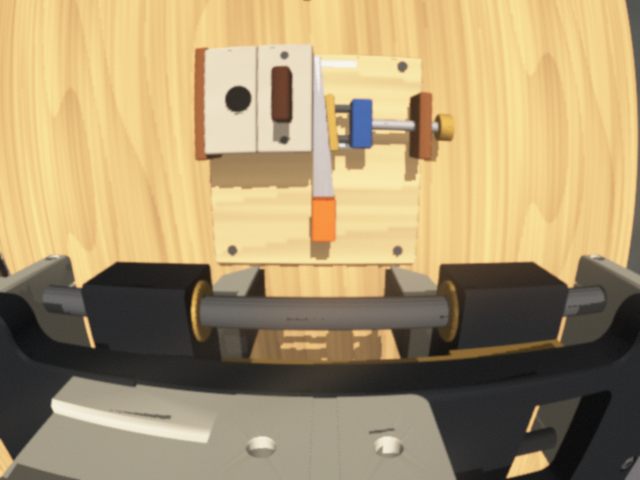

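View pics/scene11.png

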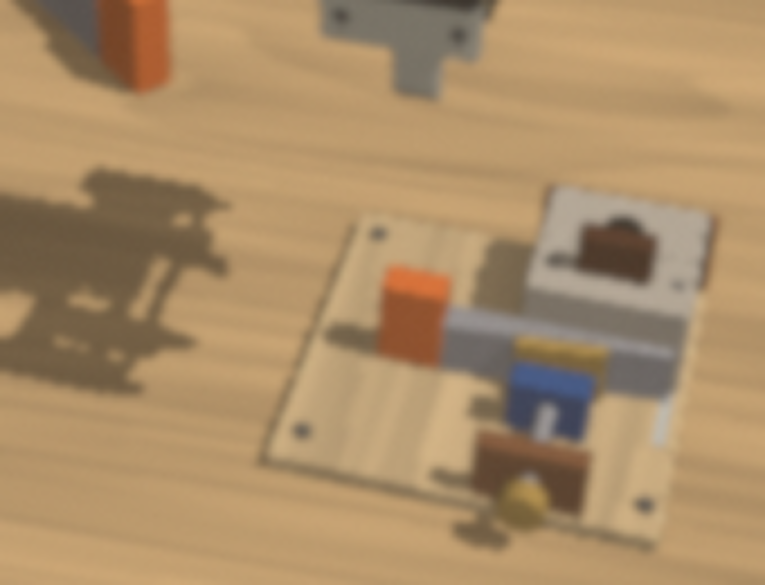

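```bash
python3 -c "
from cell import arm
print(arm.sign_off())"
```

```text
the job is handed in; nothing more can be done
None
```

The mould is shut, the blade is nipped in the gap, and I handed the job in at about 23 s. No verdict came back, and I couldn't measure the final force on the mould directly.

- **Mould:** I gripped the lug and slid it in +y. The mould stopped moving and the force rose to about 15 N at the hard stop. After release, the camera showed the two halves closed.
- **Blade choice:** There were three blades. I took the smallest, at top-view pixel (422, 244), because it measured about 125 mm of blade with a 36 x 20 mm handle. The other two had blades of about 170 mm and handles of about 50 x 28 mm.
- **Insertion:** I stood it on the board with the flat side touching the mould and slid it in. It met the brass plate with the tip about 75 mm past the mouth. I stopped at about 85 mm, with a push of about 9.4 N. The arm was also pressing it sideways against the mould with about 5 N, which I eased to almost nothing before letting go.
- **Final checks:** After release and lifting clear, the pictures show the blade upright on the board and flush along the mould face. The measured yaw error was about 0.1°, taken from the gripper. The mould is still shut, and the robot is touching nothing. From the stated plate stiffness and travel, I estimate the blade presses on the mould with about 8 N.
- **Disagreements:** The cameras differed from the positions felt by touch by about 2 mm (wrist) and 4–5 mm (scene), so I used touch for the final alignment. I didn't re-measure the bust, jar or pot at the end, but the arm and blade were kept well clear of them.

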